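# Feed the soap loaf through the cutter's guides to the stop

## Task

Get the soap loaf ready for its next cut: with the outside of the fingers, gently push it along the cutter's board and through the narrow gap between the two guide walls, until its leading end sits flat against the end stop. The soap is fresh and soft, so slide it, never pinch or lift it, do not ram it, and leave the other things on the bench where they are. Finish with the hand clear of everything.

Things in the scene. Friction and masses are not known exactly. Their poses are not given: they have to be found in the camera images.
- cutter: soap cutter, fixed: plywood board 440 (x) x 200 mm, top 20 mm above the bench, bare and flat for x = -220 to +5 mm. Origin: on the bench under the board's centre; x axis = feed direction towards the stop, z up. Two wooden guide walls stand on it parallel to x, from x = +26 to +110 mm, inner faces at y = -47 and +47 mm (gap 94 mm), 18 mm thick, 60 mm high above the board
- mouth (a point): point on the board's top midway between the walls at the gap's mouth (cutter x = +8 mm, y = 0). There each wall's inner edge tapers back as a lead-in, 7 mm from x = +26 to +8 mm. Each wall has a 4 mm saw slot at x = +92 mm and outside it a cleat 18 mm high, out to y = -87 or +87 mm
- stop: end stop, fixed on the board beyond the walls: upright wooden plate 80 mm wide (y), 50 high, 12 thick, with a foot and brass wing nut behind it. Origin: middle of the lower edge of the face that the soap meets, on the board's top; x axis = feed direction. Set 7 to 22 mm beyond the far end of the walls, on the gap's centre line
- loaf: cream soap loaf, loose: block 140 mm long (x), 88 wide (y), 52 high (ripples on top rise 3 mm more), 0.5 to 0.8 kg, lying on the board before the gap, askew and off to one side; a few newtons slide it. Origin: centre of its underside; its +x end leads
- loaf_end (a point): centre of the loaf's leading (+x) end face, 70 mm ahead of its origin and 26 mm up
- blade: bystander: steel soap blade 140 x 75 mm with a dark wooden grip bar (20 mm high) along one edge, lying loose on the bench; origin: underside, near the middle
- bottle: bystander: aluminium bottle, 72 mm diameter, 202 mm high, white cap, loose; origin: centre of its underside
- beaker: bystander: small glass beaker, 52 mm rim, 65 mm high, loose; origin: centre of its underside
- bar: bystander: one cut bar of soap 88 (x) x 52 (y) x 26 mm high, loose on the bench; origin: centre of its underside
Mind the look-alikes: they are no part of the job. What is shaped like the loaf but brown or pink is not meant.

How it is judged:
On the way:
1. the loaf's leading end is in between the guide walls (x of loaf_end in the frame of cutter above 0.03 m and y of loaf_end in the frame of cutter between -0.006 and 0.006 m), for 0.1 s.
At the end, for the whole second after the job is handed in: The loaf lies flat on the board between the guide walls, its leading end within 3 mm of the stop's face, square to it within 0.05 rad, and at rest (x of loaf_end in the frame of stop between -0.003 and 0.003 m and y of loaf_end in the frame of stop between -0.006 and 0.006 m and angle between the x axis of loaf and the x axis of cutter, either way round below 0.05 rad and z of loaf in the frame of cutter below 0.023 m and angle between loaf's own z axis and vertical below 0.04 rad and linear speed of loaf below 0.01 m/s); the robot touches nothing.
It fails at once if the loaf is lifted off the board (5 mm) or tipped (0.12 rad) (z of loaf in the frame of cutter above 0.025 m or angle between loaf's own z axis and vertical above 0.12 rad).
It fails at once if the soft loaf is rammed or squeezed: the fingers press it with more than 60 N (contact force between the fingers and loaf above 60 N).
It fails at once if a bystander is shifted by more than 15 mm (distance of any of blade, bottle, beaker, bar from where it was at the start of the episode above 0.015 m).
It also fails if it takes over 72 s, if anything falls off the work surface, if the arm or the gripper's body presses on something with over 40 N, if the wrist force passes 120 N, or if a joint passes its speed limit or range.

## Robot

A 6-joint arm with a two-finger parallel gripper is mounted at the origin on the work surface. World frame = base frame: x ahead of the robot, y to its left, z up, the work surface at z = 0. Lengths are in m, angles in rad, forces in N, time in s.
With the tool pointing down it reaches from about 0.35 to 0.85 m from the base axis. Payload 8.1 kg.
Tool frame: the origin (TCP) lies midway between the tips of the shut fingers; the grasp point (between the pads) lies 19 mm behind it (robot.grip_point_offset is the distance from the TCP to the grasp point, in m); z points along the fingers, y is the line along which they close (so a half turn about z gives the same grasp; the last joint's range is limited). The gripper opens to 93 mm and grips with 3 to 60 N. Pads are 15 mm wide; open, the fingers measure 128 mm over their backs; the gripper's body (75 mm by 188 mm) begins 65 mm behind the grasp point.
Start: joints at [-1.324, 0.13, 1.488, -0, 1.523, -0.085], TCP at [0.195, -0.567, 0.219] pointing down, gripper open.
Joint ranges: [-2.96, 2.96], [-0.89, 2.26], [0.02, 2.5], [-1.34, 4.48], [0, 2.73], [-2.66, 2.66]. Speed limits (rad/s): [2.39, 2.39, 2.79, 3.14, 3.14, 3.14].

## Interface

Orientations are given as a rotation vector (axis times angle).
In Python, from plant import robot, read_camera, job gives the robot as it stands.
- The arm moves only by the shell command python3 -m inch 'ROWS' [FORCE]. ROWS is JSON, one flat list of numbers, 5 for each row, row after row: the shift along the world's x, y, z in mm, then the turn about the world's z in degrees, then the opening in per cent of the stroke, from 0 (shut) to 100 (fully open). In form: [dx, dy, dz, yaw, hand, dx, dy, dz, yaw, hand, ...]. A call has 1 to 10 rows; each row is the pose to reach, as a shift and turn from the pose commanded when the call began; what a row does not reach only later rows make up. A row lasts 1/12 s, in which the tool goes at most 41.7 mm and 7.16 degrees, less where a joint would pass 70% of its speed; a pose out of reach is approached as far as the arm can. A call with a gripper value outside its range is refused whole. The fingers move at their own pace and stop on an object; FORCE is the grip in N (left out, the last holds). Time passes only in rows, so rows that repeat a pose let the fingers close. It gives the time, the measured TCP pose, the force, the opening and the grip force at its end, in the units of the state.
- robot.read_state(): the state, without advancing time (a new reading comes with each control period).
- read_camera(name): name is "scene" or "top" or "wrist"; returns a dict with "image" (420x560x3 uint8, blue, green, red), "K" (3x3 intrinsics, pixels), "extrinsics" (4x4, takes a point from world to camera coordinates); the wrist camera has in their place "mount" (4x4, takes a point from camera to tool coordinates, whose origin is the TCP and whose axes are the flange's). Camera axes: x right, y down, z forward; pixel columns grow to the right and rows downward; lengths in m; the calibration is good to about 2 mm. A picture is of the moment at which its call begins: read the wrist's pose just before it. There is no depth.
- job.close_job(): hands the job in; it is judged then, once.
The state is a dict: "t": time; "q": joint angles; "dq": joint speeds; "joint_torque": joint torques, N m; "tool_pos": TCP position; "orientation": TCP orientation; "force": force on the tool from outside, world axes, zero at the start; "wrist_torque": the same for the moment, N m; "opening": finger opening in m; "gripper_force": force on a finger pad.
Only numpy, scipy, OpenCV 4.12 (cv2) and the standard library are available. Lean on these libraries where they do the work, as an engineer would, in place of code of your own. Each camera call takes 0.05 s, during which the arm holds its last target. There are 200 camera calls.

## Working session

There is one attempt and no reset: what is moved stays moved. The work goes in short steps, Python scripts to look and compute and a shell command to move; the robot and the scene stay as the last step left them, time stands still between calls to the robot, and variables do not carry over. Pictures are saved under pics/ and viewed, at most 12 in all, crops included, and the job is handed in when it is done.

```bash
mkdir -p pics; ls
python3 - <<'E'
from plant import robot, read_camera
import cv2,numpy as np
s=robot.read_state(); print(s['t'],s['tool_pos'],s['orientation'],s['opening'])
for n in ('scene','top'):
    c=read_camera(n); cv2.imwrite(f'pics/{n}0.png',c['image']); print(n,c['K'],c['extrinsics'])
E
```

```text
pics
0.0 [ 0.19532783 -0.56671431  0.21759647] [-3.09664929e+00 -5.18494858e-01  2.30357018e-04] 0.0929817963801696
scene [[531.15521016   0.         283.29082948]
 [  0.         531.15521016 204.78568972]
 [  0.           0.           1.        ]] [[-0.81120617  0.58474299 -0.00449319  0.44716178]
 [ 0.31612911  0.43207163 -0.84461618 -0.14334141]
 [-0.49194201 -0.68657828 -0.53535345  1.35588965]
 [ 0.          0.          0.          1.        ]]
top [[433.10641847   0.         281.07918734]
 [  0.         433.10641847 214.47497286]
 [  0.           0.           1.        ]] [[ 0.02278362 -0.99955461  0.01927387 -0.02020684]
 [-0.99158022 -0.02505164 -0.12704756  0.5386883 ]
 [ 0.12747382 -0.01621699 -0.99170935  1.02023512]
 [ 0.          0.          0.          1.        ]]
```

View pics/top0.png

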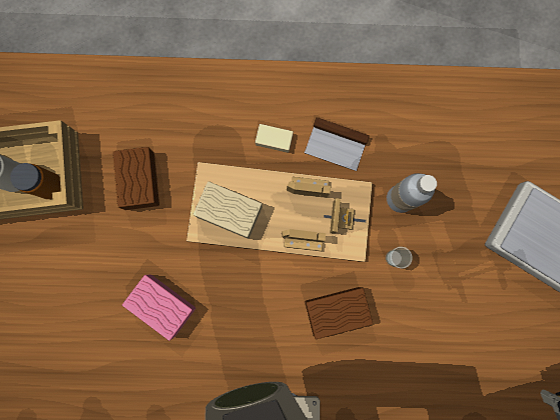

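View pics/scene0.png

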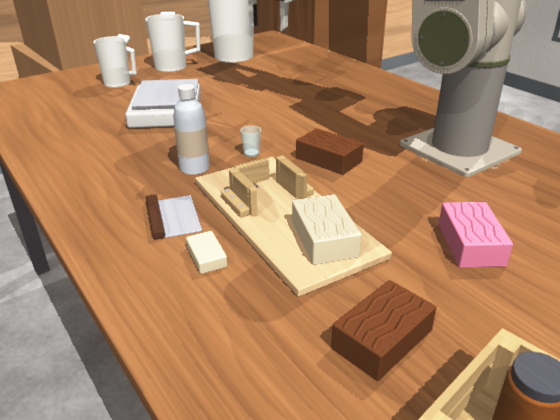

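The top view shows the board with corners near (197,163), (374,181), (367,262) and (188,242), so the feed runs to image right, roughly world -y. The cream loaf is at about (230,209), the walls at about (310,186) and (303,239), and the stop at about (340,216). The bottle (420,190), beaker (400,258), blade (338,145) and cut bar (275,137) are all off the board. The scene view agrees.

```bash
cat > h.py <<'E'
import numpy as np,cv2
from plant import robot, read_camera
def cast(c,uv,z,E=None):
    E=c['extrinsics'] if E is None else E
    R,t=E[:3,:3],E[:3,3]; o=-R.T@t
    uv=np.atleast_2d(uv).astype(float)
    d=np.c_[uv,np.ones(len(uv))]@np.linalg.inv(c['K']).T@R
    return o+d*((z-o[2])/d[:,2])[:,None]
def proj(c,P,E=None):
    E=c['extrinsics'] if E is None else E
    p=np.atleast_2d(P)@E[:3,:3].T+E[:3,3]; p=p@c['K'].T; return p[:,:2]/p[:,2:]
def wristE(c,s):
    T=np.eye(4);T[:3,:3]=cv2.Rodrigues(np.array(s['orientation']))[0];T[:3,3]=s['tool_pos']
    return np.linalg.inv(T@c['mount'])
E
python3 - <<'E'
from h import *
c=read_camera('top'); im=c['image']; hsv=cv2.cvtColor(im,cv2.COLOR_BGR2HSV)
for p in [(205,235),(270,180),(360,250),(230,209),(215,195),(250,225),(100,300),(275,210)]: print(p,hsv[p[1],p[0]])
cr=im[145:280,175:390]; cv2.imwrite('pics/crop.png',cv2.resize(cr,None,fx=3.7,fy=3.7,interpolation=cv2.INTER_CUBIC))
E
```

```text
(205, 235) [ 18 111 191]
(270, 180) [ 17 110 218]
(360, 250) [ 18 108 221]
(230, 209) [ 22  67 216]
(215, 195) [ 22  66 212]
(250, 225) [ 23  63 219]
(100, 300) [ 14 158 137]
(275, 210) [ 17 110 216]
```

View pics/crop.png

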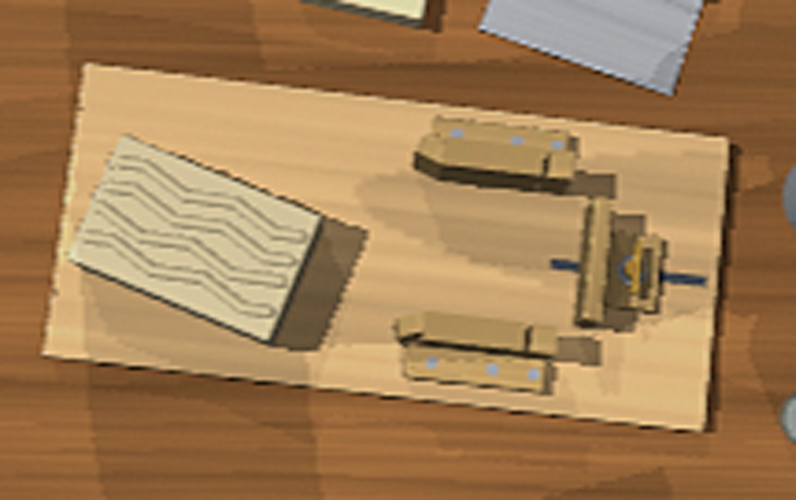

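The crop shows the board corners at crop (85,63), (730,137), (710,431) and (43,356). The loaf top's corners are at (122,136), (321,215), (270,341) and (70,258). The upper edge of the stop face runs from (588,198) to (578,325).

```bash
cat >> h.py <<'E'
def rect(c,mask,z):
    cs,_=cv2.findContours(mask,cv2.RETR_EXTERNAL,cv2.CHAIN_APPROX_NONE); k=max(cs,key=cv2.contourArea)[:,0,:]
    return cv2.minAreaRect((cast(c,k,z)[:,:2]*1000).astype(np.float32))
def loafmask(im):
    m=cv2.inRange(cv2.cvtColor(im,cv2.COLOR_BGR2HSV),(19,30,170),(28,88,255))
    m[:150]=0   # top view: keep the cut bar out
    return cv2.morphologyEx(cv2.morphologyEx(m,cv2.MORPH_CLOSE,np.ones((5,5))),cv2.MORPH_OPEN,np.ones((3,3)))
E
python3 - <<'E'
from h import *
c=read_camera('top'); im=c['image']; hsv=cv2.cvtColor(im,cv2.COLOR_BGR2HSV)
f=lambda p:np.array(p)/3.7+[175,145]-0.36
B=cast(c,f([(85,63),(730,137),(710,431),(43,356)]),.02)*1000
print('board corners',B[:,:2].round(1).tolist(),'sides',[np.linalg.norm(B[i]-B[i-3]).round(1) for i in range(4)])
bm=cv2.inRange(hsv,(14,40,110),(28,128,255)); bm[:155]=0; bm=cv2.morphologyEx(bm,cv2.MORPH_CLOSE,np.ones((9,9)))
bm=cv2.morphologyEx(bm,cv2.MORPH_OPEN,np.ones((7,7)))
print('mask board',rect(c,bm,.02))
o=B.mean(0); ax=(B[1]-B[0])/2+(B[2]-B[3])/2; ax[2]=0;ax/=np.linalg.norm(ax); ay=np.array([-ax[1],ax[0],0])
print('cutter',o,'ax',ax,np.degrees(np.arctan2(ax[1],ax[0])))
fr=lambda P:np.c_[(P-o)@ax,(P-o)@ay].round(1)
L=cast(c,f([(122,136),(321,215),(270,341),(70,258)]),.073)*1000
print('loaf',fr(L).tolist(),fr(L).mean(0)); r=rect(c,loafmask(im),.073); print(r,'in cutter',fr(np.array([[*r[0],0]])))
S=cast(c,f([(588,198),(578,325)]),.07)*1000; print('stop',fr(S).tolist())
W=cast(c,f([(415,163),(565,183),(400,322),(555,330)]),.08)*1000; print('walls',fr(W).tolist())
for n,uv,z in (('bottle',(428,183),.2),('beaker',(400,258),.065),('bar',(275,137),.026),('bladecorner',f((673,94)),.003)): print(n,fr(cast(c,uv,z)*1000),cast(c,uv,z))
E
```

```text
board corners [[668.6, 204.1], [629.4, -233.1], [431.2, -219.0], [470.2, 222.3]] sides [np.float64(438.9), np.float64(198.7), np.float64(443.1), np.float64(199.3)]
mask board ((549.8035278320312, -4.6344146728515625), (440.8057556152344, 199.4675750732422), 84.80192565917969)
cutter [549.85873259  -6.41999463  20.        ] ax [-0.08862283 -0.99606526  0.        ] -95.08438472196897
loaf [[-179.5, 42.8], [-47.5, 6.7], [-69.9, -76.6], [-201.6, -38.7]] [-124.625  -16.45 ]
((545.2300415039062, 122.46781921386719), (140.8904571533203, 85.96858978271484), 69.00533294677734) in cutter [[-128.  -16.]]
stop [[120.9, 37.6], [122.4, -44.3]]
walls [[8.1, 45.6], [104.2, 43.7], [9.9, -56.1], [107.1, -50.1]]
bottle [[297.8  68.4]] [[ 0.5915769  -0.30910038  0.2       ]]
beaker [[290.4 -85.3]] [[ 0.43920067 -0.28816455  0.065     ]]
bar [[-35.2 183.7]] [[0.73590644 0.01233866 0.026     ]]
bladecorner [[180.5 128.8]] [[ 0.66217552 -0.19763372  0.003     ]]
```

The measurements agree with the sizes given:
- **Cutter:** at (550,-5.5) mm, yaw -95.1°.
- **Stop:** at cutter x of about 121.
- **Loaf:** at (-125,-16) in the cutter frame, yaw about -15.7°.

The plan is to square the loaf by pushing its near side with the two open fingers as a straight edge, then push it in from the rear.

```bash
python3 -m inch '[133,348,0,-12,100,133,348,0,-12,100,133,348,0,-12,100,133,348,0,-12,100,133,348,0,-12,100,133,348,0,-12,100,133,348,0,-12,100,133,348,0,-12,100,133,348,0,-12,100,133,348,0,-12,100]'
python3 -m inch '[123,345,0,-12,100,123,345,0,-12,100,123,345,0,-12,100,123,345,0,-12,100,123,345,0,-12,100,123,345,0,-12,100,123,345,0,-12,100,123,345,0,-12,100,123,345,0,-12,100,123,345,0,-12,100]'
python3 - <<'E'
from h import *
s=robot.read_state();print(s['q'],s['force'])
R=cv2.Rodrigues(np.array(s['orientation']))[0];print('yaw y',np.degrees(np.arctan2(R[1,1],R[0,1])),'tilt',R[2])
c=read_camera('wrist');cv2.imwrite('pics/w1.png',c['image'])
E
```

```text
t: 1.03
tool_pos: [0.3305, -0.2137, 0.2187]
orientation: [-3.133, -0.201, -0.003]
force: [0.4, -0.0, -0.1]
opening: 0.093
gripper_force: 0.0
t: 1.87
tool_pos: [0.4522, 0.131, 0.2182]
orientation: [-3.137, 0.13, 0.0]
force: [-0.0, 0.6, -0.1]
opening: 0.093
gripper_force: 0.0
[ 0.17136986 -0.22653928  1.83451052  0.00213901  1.53333065  1.82480874] [-0.02377698  0.64845775 -0.10281099]
yaw y -94.73965804515385 tilt [-2.55793118e-04 -2.14198260e-03 -9.99997673e-01]
```

View pics/w1.png

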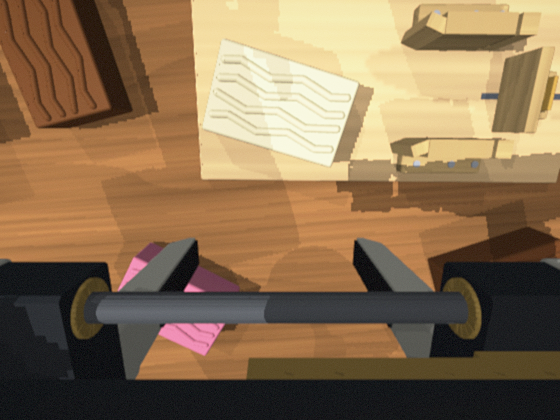

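The wrist view shows the cream loaf at about (282,102), ahead of the open fingers, with the board edge at row 180. The pink loaf lies behind the fingers, clear of them. Next I'll lower beside the board and push towards cutter +y.

```bash
python3 -m inch '[-1,-10,-60,-0.4,100,-1,-10,-100,-0.4,100,-1,-10,-130,-0.4,100,-1,-10,-160,-0.4,100,-1,-10,-178,-0.4,100,-1,-10,-178,-0.4,100,9,-11,-178,-0.4,100,19,-12,-178,-0.4,100,24,-12,-178,-0.4,100,29,-13,-178,-0.4,100]'
python3 -m inch '[4,0,0,0,100,8,-1,0,0,100,12,-1,0,0,100,15,-1,0,0,100,15,-1,0,0,100]'
python3 - <<'E'
from h import *
c=read_camera('top'); cv2.imwrite('pics/t2.png',cv2.resize(c['image'][120:300,150:410],None,fx=3,fy=3)); print(rect(c,loafmask(c['image']),.073))
E
```

```text
t: 2.75
tool_pos: [0.482, 0.1122, 0.0424]
orientation: [-3.138, 0.149, -0.003]
force: [-0.3, -0.3, -0.3]
opening: 0.0927
gripper_force: 0.0
t: 3.17
tool_pos: [0.4956, 0.1115, 0.0406]
orientation: [3.138, -0.148, -0.001]
force: [0.5, -1.8, 1.4]
opening: 0.0931
gripper_force: 0.9
((401.0296630859375, 175.37338256835938), (393.0867614746094, 233.0755615234375), 6.078655242919922)
```

View pics/t2.png

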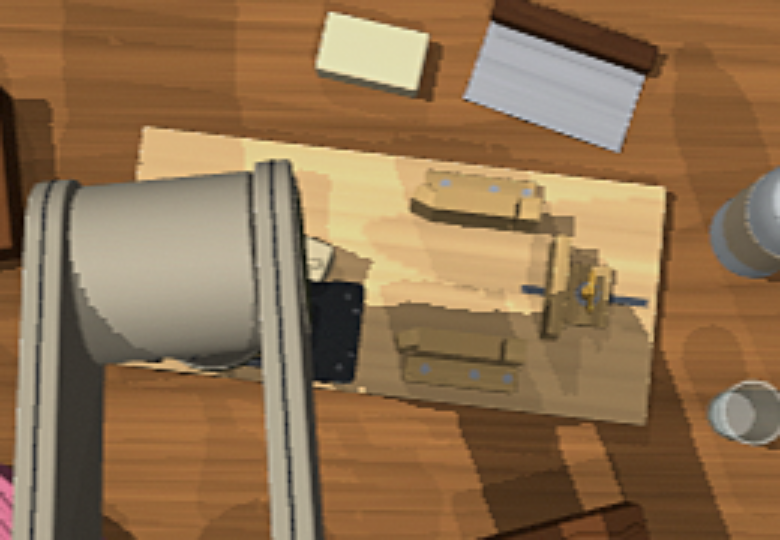

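The arm hides the loaf from above and the force is small. I'll finish the stroke in small steps, back off, and check with the wrist camera.

```bash
python3 -m inch '[3,0,0,0,100,6,-1,0,0,100,9,-1,0,0,100,11,-1,0,0,100,13,-1,0,0,100,13,-1,0,0,100]'
python3 -m inch '[-10,1,0,0,100,-30,3,0,0,100,-60,5,0,0,100,-60,5,30,0,100,-60,5,70,0,100,-60,5,110,0,100,-60,5,150,0,100,-60,5,180,0,100,-60,5,180,0,100,-60,5,180,0,100]'
python3 - <<'E'
from h import *
s=robot.read_state();c=read_camera('wrist');cv2.imwrite('pics/w3.png',c['image'])
E=wristE(c,s);np.save('E3.npy',E)
m=loafmask(c['image']);
c['extrinsics']=E
print(rect(c,cv2.inRange(cv2.cvtColor(c['image'],cv2.COLOR_BGR2HSV),(15,0,200),(35,70,255)),.073))
E
```

```text
t: 3.72
tool_pos: [0.5088, 0.1109, 0.0405]
orientation: [-3.138, 0.148, -0.0]
force: [-0.7, -0.5, 0.2]
opening: 0.0929
gripper_force: 0.6
t: 4.55
tool_pos: [0.4505, 0.1161, 0.2236]
orientation: [-3.137, 0.148, -0.01]
force: [0.5, -0.3, -1.1]
opening: 0.0931
gripper_force: 0.0
((558.4940185546875, 114.09526062011719), (150.369140625, 98.14640045166016), 70.02288055419922)
```

View pics/w3.png

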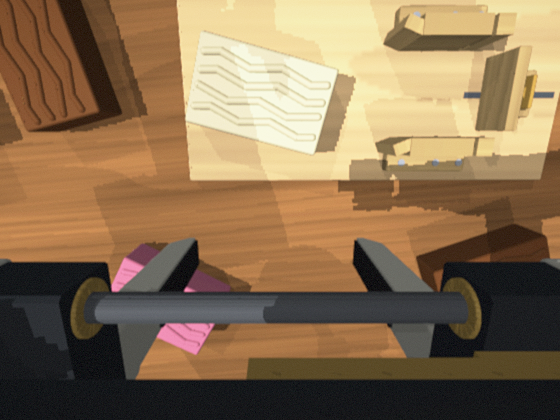

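The loaf is still askew, with top corners at about (203,31), (339,70), (313,154) and (187,119). The board's near edge is at row 180.

```bash
cat >> h.py <<'E'
O=np.array([549.8,-5.5,20]);AX=np.array([-.0886,-.99607,0]);AY=np.array([.99607,-.0886,0])
fr=lambda P:np.c_[(P-O)@AX,(P-O)@AY].round(1)
E
python3 - <<'E'
from h import *
c=read_camera('wrist');c['extrinsics']=np.load('E3.npy')
print(fr(cast(c,[(203,31),(339,70),(313,154),(187,119)],.073)*1000).tolist())
print('board',fr(cast(c,[(190,180),(535,180)],.02)*1000).tolist())
print('stop face top',fr(cast(c,[(489,47),(478,128)],.07)*1000).tolist())
print('wall inner tops',fr(cast(c,[(384,43),(383,160)],.08)*1000).tolist())
s=robot.read_state();print(fr(np.array([s['tool_pos']])*1000), s['force'])
E
```

```text
[[-180.5, 52.0], [-49.4, 17.1], [-72.7, -64.1], [-202.2, -28.2]]
board [[-219.6, -99.6], [212.2, -101.6]]
stop face top [[95.8, 37.4], [97.8, -38.5]]
wall inner tops [[-9.7, 39.0], [-1.2, -70.0]]
[[-111.7 -111.9]] [ 0.09482104 -0.3956518   0.21908344]
```

The wrist calibration checks out, since the board edges land at -220 and -100. The loaf's front corner slipped between the fingers, so the loaf only translated. It is now centred at about (-126,-6), yaw -15°. I'll shift the tool back so the front finger meets that corner.

```bash
python3 -m inch '[2,19,0,0,100,2,19,-40,0,100,2,19,-80,0,100,2,19,-120,0,100,2,19,-150,0,100,2,19,-180,0,100,2,19,-180,0,100,20,17,-180,0,100,38,16,-180,0,100,44,15,-180,0,100]'
python3 -m inch '[3,0,0,0,100,6,-1,0,0,100,9,-1,0,0,100,12,-1,0,0,100,15,-1,0,0,100,18,-2,0,0,100,20,-2,0,0,100,22,-2,0,0,100,22,-2,0,0,100]'
python3 -m inch '[-10,1,0,0,100,-30,3,0,0,100,-60,5,0,0,100,-60,5,30,0,100,-60,5,70,0,100,-60,5,110,0,100,-60,5,150,0,100,-60,5,180,0,100,-60,5,180,0,100,-60,5,180,0,100]'
cat >> h.py <<'E'
def wrist_loaf():
    """loaf top rectangle in the cutter frame from the wrist view"""
    s=robot.read_state();c=read_camera('wrist');c['extrinsics']=wristE(c,s)
    h=cv2.cvtColor(c['image'],cv2.COLOR_BGR2HSV); m=cv2.inRange(h,(15,0,200),(38,60,255)); m[200:]=0
    m=cv2.morphologyEx(m,cv2.MORPH_CLOSE,np.ones((5,5)));m=cv2.morphologyEx(m,cv2.MORPH_OPEN,np.ones((9,9)))
    cs,_=cv2.findContours(m,0,2);k=max(cs,key=cv2.contourArea)[:,0,:]
    r=cv2.minAreaRect(fr(cast(c,k,.073)*1000).astype(np.float32))
    print('loaf',np.round(r[0],1),np.round(r[1],1),round(r[2],1),'tool',fr(np.array([s['tool_pos']])*1000),s['tool_pos'][2])
    return c,r
E
python3 - <<'E'
from h import *
c,r=wrist_loaf();cv2.imwrite('pics/w4.png',c['image']);np.save('E4.npy',c['extrinsics'])
E
```

```text
t: 5.48
tool_pos: [0.4938, 0.1305, 0.0411]
orientation: [3.138, -0.148, 0.0]
force: [-0.2, -0.8, -0.4]
opening: 0.0928
gripper_force: 0.8
t: 6.23
tool_pos: [0.5149, 0.1288, 0.0407]
orientation: [-3.138, 0.148, -0.001]
force: [-1.1, -0.3, -0.1]
opening: 0.093
gripper_force: 0.1
t: 7.07
tool_pos: [0.4564, 0.1342, 0.2235]
orientation: [-3.137, 0.147, -0.01]
force: [-0.4, 0.6, -0.7]
opening: 0.0934
gripper_force: 0.0
loaf [-134.9   10. ] [ 85.4 136.6] 85.9 tool [[-130.9 -105.4]] 0.22348382425713342
```

View pics/w4.png

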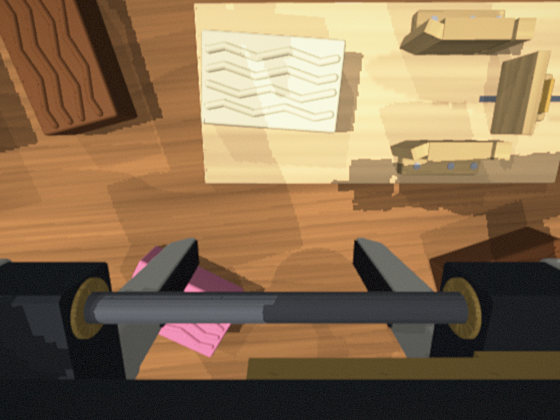

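The loaf is now nearly straight, with top corners at about (203,30), (344,40), (336,131) and (203,124). That puts it at about (-135,+10), yaw -4°. I'll do the same push from the far side so its face ends at y = +44.

```bash
python3 -m inch '[186,-2,0,0,100,186,-2,0,0,100,186,-2,0,0,100,186,-2,0,0,100,186,-2,0,0,100,186,-2,-40,0,100,186,-2,-80,0,100,186,-2,-120,0,100,186,-2,-150,0,100,186,-2,-170,0,100]'
python3 -m inch '[0,0,-10,0,100,0,0,-10,0,100,-5,0,-10,0,100,-9,1,-10,0,100,-13,1,-10,0,100,-16,1,-10,0,100,-19,2,-10,0,100,-22,2,-10,0,100,-25,2,-10,0,100,-25,2,-10,0,100]'
python3 - <<'E'
from h import *
s=robot.read_state();print(fr(np.array([s['tool_pos']])*1000),s['force'])
E
```

```text
t: 7.95
tool_pos: [0.6357, 0.1311, 0.0427]
orientation: [3.137, -0.148, -0.015]
force: [-0.1, -0.3, -0.4]
opening: 0.0927
gripper_force: 0.0
t: 8.78
tool_pos: [0.6158, 0.1338, 0.0415]
orientation: [-3.138, 0.147, -0.002]
force: [4.3, 0.6, 2.1]
opening: 0.0932
gripper_force: 1.8
[[-144.6   53.4]] [4.27056286 0.5838832  2.07307427]
```

```bash
python3 -m inch '[-2,0,0,0,100,-2,0,0,0,100,10,0,0,0,100,25,0,0,0,100,25,0,40,0,100,25,0,80,0,100,25,0,120,0,100,25,0,160,0,100,25,0,180,0,100,25,0,180,0,100]'
python3 - <<'E'
from h import *
s=robot.read_state();print(fr(np.array([s['tool_pos']])*1000),s['q'])
E
python3 -m inch '[-60,100,0,7,80,-60,100,0,14,70,-60,100,0,21,60,-60,100,0,28,50,-60,100,0,35,40,-60,100,0,42,40,-60,100,0,49,40,-60,100,0,56,40,-60,100,0,63,40,-60,100,0,70,40]'
python3 -m inch '[0,0,0,7,40,0,0,0,14,40,0,0,0,20,40,0,0,0,20,40,0,0,0,20,40]'
python3 - <<'E'
from h import *
s=robot.read_state();R=cv2.Rodrigues(np.array(s['orientation']))[0]
print(fr(np.array([s['tool_pos']])*1000),s['opening'],s['q'],np.degrees(np.arctan2(R[1,1],R[0,1])))
c=read_camera('top'); cv2.imwrite('pics/t5.png',cv2.resize(c['image'][120:300,150:410],None,fx=3,fy=3))
E
```

```text
t: 9.62
tool_pos: [0.6426, 0.1341, 0.2273]
orientation: [-3.137, 0.148, -0.012]
force: [0.2, 0.0, 1.1]
opening: 0.0931
gripper_force: 0.0
[[-147.2   80.1]] [1.27544967e-01 2.71519753e-01 1.31257711e+00 1.02215788e-04
 1.54970050e+00 1.79236858e+00]
t: 10.45
tool_pos: [0.5789, 0.2334, 0.2182]
orientation: [-2.649, -1.686, 0.007]
force: [0.1, -0.0, 0.7]
opening: 0.0381
gripper_force: 0.0
t: 10.87
tool_pos: [0.5794, 0.2334, 0.2188]
orientation: [-2.326, -2.11, 0.005]
force: [0.3, 0.3, -0.0]
opening: 0.0374
gripper_force: 0.0
[[-240.6    8.3]] 0.037430664703197426 [3.00877639e-01 2.00056701e-01 1.41054555e+00 7.14744117e-05
 1.53450817e+00 3.98365253e-01] -5.585906295461355
```

View pics/t5.png

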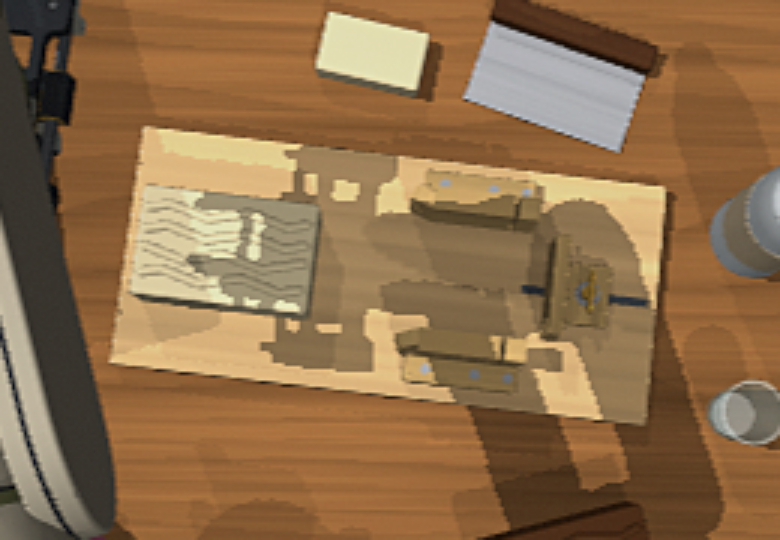

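The loaf now lies nearly parallel to the board. Its top corners in this crop are at (147,185), (320,206), (306,316) and (133,294), and the arm is clear on the left.

Run:
```python
from h import *
c=read_camera('top');f=lambda p:np.array(p)/3+[150,120]-.33
L=fr(cast(c,f([(147,185),(320,206),(306,316),(133,294)]),.073)*1000);print(L.tolist(),L.mean(0))
B=fr(cast(c,f([(144,126),(666,187),(646,425),(109,362)]),.02)*1000);print(B.tolist())
print('stop top',fr(cast(c,f([(557,235),(546,337)]),.07)*1000).tolist())
```

```text
[[-199.5, 40.7], [-62.5, 39.6], [-63.0, -48.0], [-198.6, -46.2]] [-130.9     -3.475]
[[-219.1, 99.8], [219.0, 98.5], [219.5, -100.1], [-220.7, -98.3]]
stop top [[125.9, 38.6], [125.1, -42.9]]
```

The loaf is squared: yaw about -0.5°, y about -2 mm and its trailing end at x of about -201. Now I'll lower behind it with the hand part-closed (72 mm wide) and push.

```bash
python3 -m inch '[-8,1,0,0.5,40,-8,1,-40,0.5,40,-8,1,-80,0.5,40,-8,1,-120,0.5,40,-8,1,-150,0.5,40,-8,1,-178,0.5,40,-8,1,-178,0.5,40,-9,-9,-178,0.5,40,-10,-19,-178,0.5,40,-11,-27,-178,0.5,40]'
python3 -m inch '[-0.4,-5,0,0,40,-0.9,-10,0,0,40,-1.3,-15,0,0,40,-1.8,-20,0,0,40,-2.2,-25,0,0,40,-2.7,-30,0,0,40,-3.1,-35,0,0,40,-3.6,-40,0,0,40,-4,-45,0,0,40,-4.4,-50,0,0,40]'
python3 -m inch '[-0.4,-4,0,0,40,-0.7,-8,0,0,40,-1.1,-12,0,0,40,-1.4,-16,0,0,40,-1.8,-20,0,0,40,-2.1,-24,0,0,40,-2.4,-27,0,0,40,-2.7,-30,0,0,40,-2.7,-30,0,0,40]'
python3 - <<'E'
from h import *
s=robot.read_state();print(fr(np.array([s['tool_pos']])*1000),s['force'])
c=read_camera('top'); cv2.imwrite('pics/t6.png',cv2.resize(c['image'][120:300,150:410],None,fx=3,fy=3))
E
```

```text
t: 11.8
tool_pos: [0.5713, 0.206, 0.0457]
orientation: [2.313, 2.123, 0.006]
force: [0.6, -0.5, 0.6]
opening: 0.0371
gripper_force: 0.0
t: 12.63
tool_pos: [0.5649, 0.1562, 0.0425]
orientation: [-2.314, -2.125, 0.0]
force: [0.1, 4.8, 2.9]
opening: 0.037
gripper_force: 2.0
t: 13.38
tool_pos: [0.5621, 0.1258, 0.0424]
orientation: [2.314, 2.124, -0.001]
force: [0.1, 0.9, -0.1]
opening: 0.037
gripper_force: 0.0
[[-131.9    0.6]] [ 0.10098202  0.88967206 -0.11217785]
```

View pics/t6.png

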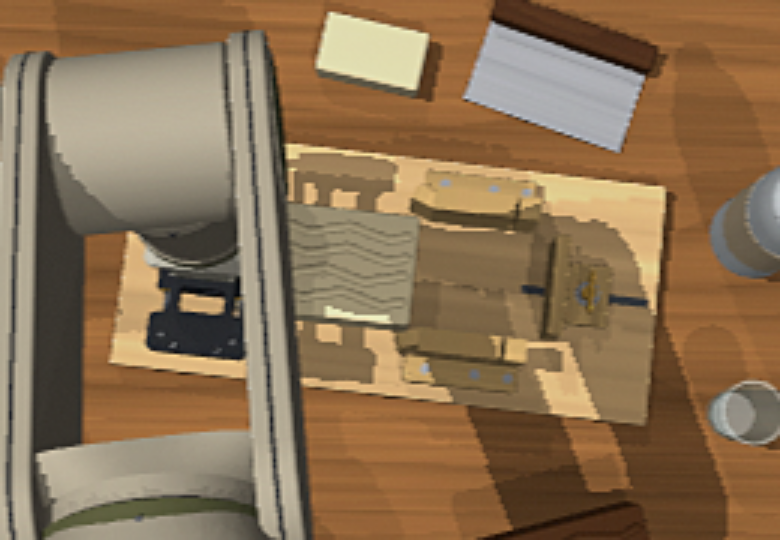

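The leading end, at crop (418,215) to (408,327), is at the mouth, parallel to the board and between the wall tapers. Forces are low, so I'll carry on gently.

```bash
python3 -m inch '[-0.3,-3,0,0,40,-0.5,-6,0,0,40,-0.8,-9,0,0,40,-1.1,-12,0,0,40,-1.3,-15,0,0,40,-1.6,-18,0,0,40,-1.9,-21,0,0,40,-2.1,-24,0,0,40,-2.4,-27,0,0,40,-2.7,-30,0,0,40]'
python3 - <<'E'
from h import *
s=robot.read_state();print(fr(np.array([s['tool_pos']])*1000),s['force'])
c=read_camera('top'); cv2.imwrite('pics/t7.png',cv2.resize(c['image'][120:300,150:410],None,fx=3,fy=3))
E
```

```text
t: 14.27
tool_pos: [0.5596, 0.0964, 0.0426]
orientation: [-2.314, -2.125, 0.0]
force: [0.1, 2.1, -1.6]
opening: 0.0369
gripper_force: 1.0
[[-102.4    0.8]] [ 0.0537747   2.10304722 -1.57700693]
```

View pics/t7.png

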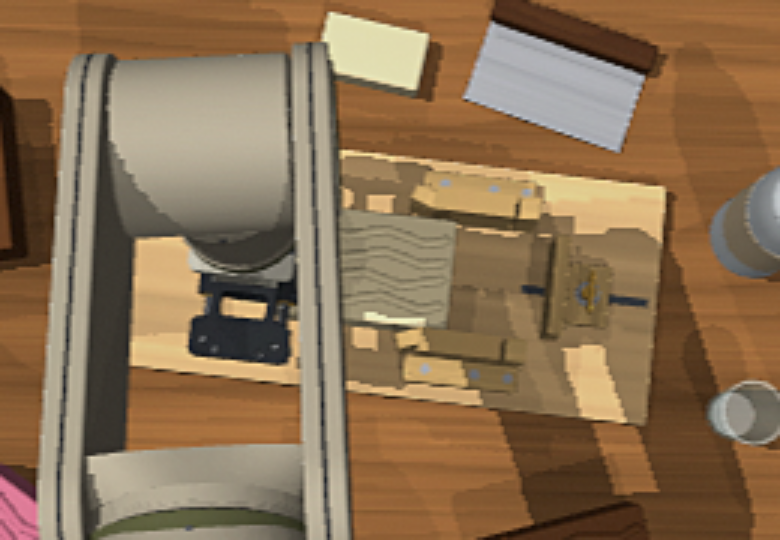

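The leading end is inside the gap (crop x of about 455), sliding straight at about 2 N. Roughly 75 mm to go.

```bash
python3 -m inch '[-0.3,-3.5,0,0,40,-0.6,-7,0,0,40,-0.9,-10.5,0,0,40,-1.2,-14,0,0,40,-1.6,-17.5,0,0,40,-1.9,-21,0,0,40,-2.2,-24.5,0,0,40,-2.5,-28,0,0,40,-2.8,-31.5,0,0,40,-3.1,-35,0,0,40]'
python3 -m inch '[-0.3,-3,0,0,40,-0.5,-6,0,0,40,-0.8,-9,0,0,40,-1.1,-12,0,0,40,-1.3,-15,0,0,40,-1.6,-18,0,0,40,-1.9,-21,0,0,40,-2.1,-23,0,0,40,-2.3,-25,0,0,40,-2.5,-27,0,0,40]'
python3 - <<'E'
from h import *
s=robot.read_state();print(fr(np.array([s['tool_pos']])*1000),s['force'])
c=read_camera('top'); cv2.imwrite('pics/t8.png',cv2.resize(c['image'][120:300,150:410],None,fx=3,fy=3))
E
```

```text
t: 15.15
tool_pos: [0.5566, 0.0614, 0.0427]
orientation: [2.314, 2.125, 0.0]
force: [-0.1, 2.4, 0.2]
opening: 0.0376
gripper_force: 1.4
t: 15.98
tool_pos: [0.5541, 0.0346, 0.0427]
orientation: [-2.314, -2.125, -0.0]
force: [-0.1, 3.6, 1.2]
opening: 0.0372
gripper_force: 1.7
[[-40.3   0.7]] [-0.12127799  3.64935904  1.23203519]
```

```bash
python3 -m inch '[-0.1,-1,0,0,40,-0.2,-2,0,0,40,-0.3,-3,0,0,40,-0.4,-4,0,0,40,-0.4,-5,0,0,40,-0.5,-6,0,0,40,-0.6,-7,0,0,40,-0.7,-8,0,0,40,-0.8,-9,0,0,40,-0.9,-10,0,0,40]'
python3 -m inch '[-0.1,-1,0,0,40,-0.2,-2,0,0,40,-0.3,-3,0,0,40]'
```

```text
t: 16.87
tool_pos: [0.5532, 0.0246, 0.0427]
orientation: [2.314, 2.125, 0.0]
force: [0.9, 3.2, 1.8]
opening: 0.0369
gripper_force: 1.9
t: 17.12
tool_pos: [0.5529, 0.0217, 0.0427]
orientation: [2.314, 2.125, 0.0]
force: [1.0, 4.2, 2.6]
opening: 0.0377
gripper_force: 2.0
```

View pics/t8.png

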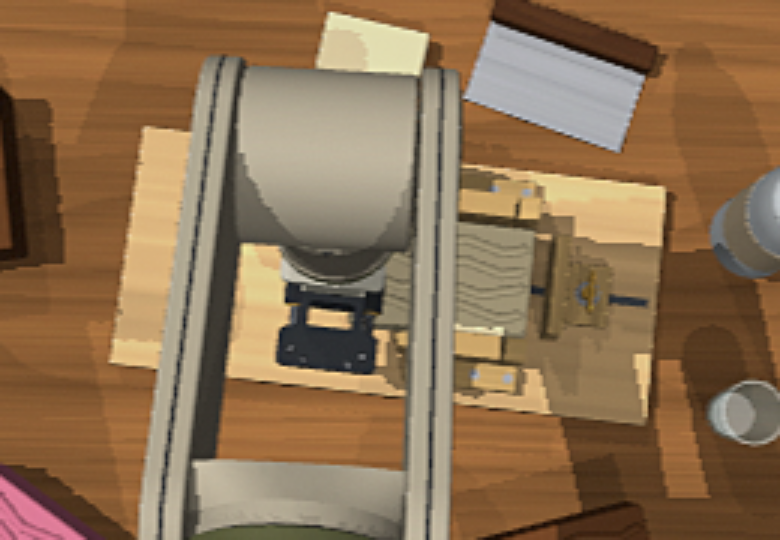

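In that picture, taken before the last 13 mm, the loaf is straight in the gap and about 15–18 mm short of the stop face. I'll creep on until the force rises.

```bash
python3 -m inch '[0,-0.5,0,0,40,-0.1,-1,0,0,40,-0.1,-1.5,0,0,40,-0.2,-2,0,0,40]'
python3 -m inch '[0,-0.5,0,0,40,-0.1,-1,0,0,40,-0.1,-1.5,0,0,40,-0.2,-2,0,0,40]'
```

```text
t: 17.45
tool_pos: [0.5528, 0.0197, 0.0427]
orientation: [2.314, 2.125, 0.0]
force: [1.9, 3.9, 2.5]
opening: 0.0373
gripper_force: 2.1
t: 17.78
tool_pos: [0.5526, 0.0177, 0.0427]
orientation: [2.314, 2.125, 0.0]
force: [2.3, 7.6, 2.0]
opening: 0.0374
gripper_force: 3.9
```

```bash
python3 -m inch '[0,-0.3,0,0,40,0,-0.6,0,0,40]'
python3 -m inch '[0,-0.3,0,0,40,0,-0.6,0,0,40]'
```

```text
t: 17.95
tool_pos: [0.5526, 0.0177, 0.0427]
orientation: [-2.314, -2.124, -0.001]
force: [1.2, 8.4, 2.9]
opening: 0.0375
gripper_force: 4.3
t: 18.12
tool_pos: [0.5526, 0.0177, 0.0427]
orientation: [-2.313, -2.124, -0.002]
force: [1.3, 10.8, 2.4]
opening: 0.0374
gripper_force: 5.7
```

The tool has stopped moving while the force climbs to 10.8 N, so the loaf is on the stop. I'll back off, lift and check.

```bash
python3 -m inch '[0.2,2,0,0,40,1,10,0,0,40,3,30,0,0,40,5,60,0,0,40,5,60,40,0,40,5,60,80,0,40,5,60,120,0,40,5,60,160,0,40,10,100,180,0,40,12,140,180,0,40]'
python3 -m inch '[5,60,0,0,40,5,60,0,0,40,5,60,0,0,40,5,60,0,0,40]'
python3 - <<'E'
from h import *
c=read_camera('top'); cv2.imwrite('pics/t9.png',cv2.resize(c['image'][155:270,200:380],None,fx=4.4,fy=4.4,interpolation=cv2.INTER_CUBIC))
E
```

```text
t: 18.95
tool_pos: [0.5677, 0.1541, 0.2293]
orientation: [2.315, 2.114, 0.011]
force: [1.5, 1.5, 0.5]
opening: 0.037
gripper_force: 0.0
t: 19.28
tool_pos: [0.5688, 0.2158, 0.2217]
orientation: [2.312, 2.127, -0.003]
force: [1.2, -0.6, 0.2]
opening: 0.0371
gripper_force: 0.0
```

View pics/t9.png

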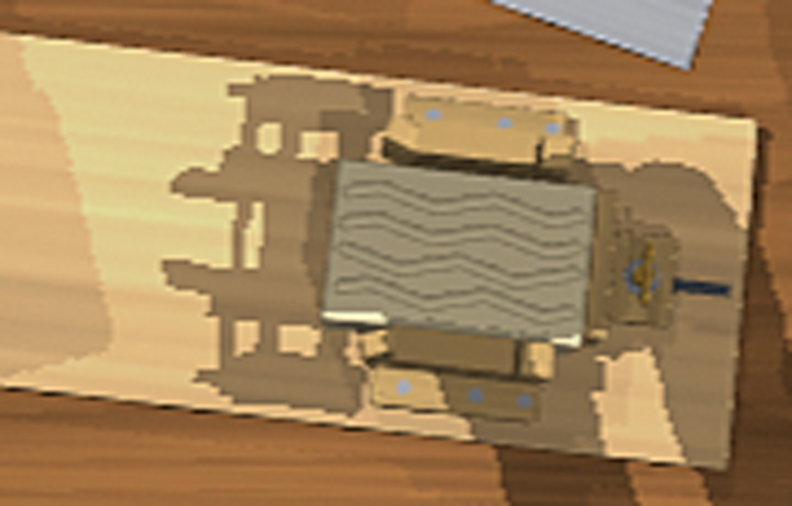

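The loaf lies between the walls with its leading end, crop (595,185) to (580,345), against the stop plate and no gap visible. One number check before handing in.

Run:
```python
from h import *
c=read_camera('top');f=lambda p:np.array(p)/4.4+[200,155]-.39
L=fr(cast(c,f([(343,160),(595,185),(580,345),(323,318)]),.073)*1000);print(L.tolist(),L.mean(0))
print([np.degrees(np.arctan2(*(b-a)[::-1])).round(2) for a,b in ((L[0],L[1]),(L[3],L[2]))])
```

```text
[[-12.0, 39.1], [124.1, 41.1], [124.4, -45.6], [-12.9, -46.7]] [55.9   -3.025]
[np.float64(0.84), np.float64(0.46)]
```

```bash
python3 -c "
from plant import job
print(job.close_job())"
```

```text
the job is handed in; nothing more can be done
None
```

The job is handed in (no verdict came back): the loaf sits against the end stop between the guide walls, measured within 1° of square, the force read after each move never passed about 11 N, the hand is clear and the bystanders were not touched.

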